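Rub down a taped board seam, then hold the sprung jaw open

TASK

The two halves of the black foam board clamped in the sprung holder have just been taped together: take the wooden-handled burnisher out of the tool block, press its tip lightly on the tape and rub it slowly (a few centimetres a second) along the whole strip, from the end far from the robot to the near end, then stand the burnisher back in its hole in the block. Now take the bar handle of the holder's sprung jaw and pull the jaw open until its pointer is level with the line on the brass index clip, and keep it pulled there so that I can lift the board out: the job finishes while you are still holding the jaw open. Leave the board lying where it is, the clip at its setting and the rest of the bench undisturbed.

Things in the scene. Friction and masses are not known exactly. Their poses are not given: they have to be found in the camera images.
- holder: sprung board holder, fixed: base 320 x 170 x 14 mm. Origin: centre of underside. +x: the way the jaw opens (to the robot's right, within 20 degrees), +y away from the robot. Fixed jaw 44 mm high at the -x end (gripping face x = -130 mm), then cork bed (top z = 16 mm), sliding jaw, two spring barrels (x 78 to 158 mm, y +-45 mm, 44 mm high)
- jaw: sliding jaw: grey block 140 mm wide (y), 23 mm thick, top 45 mm above the holder's origin. Origin: its underside, below the handle; axes as the holder's. Clamped on the board at the start; slides up to 70 mm along the holder's +x. Springs always push it shut: 5.5 N when clamped, rising 0.11 N per mm (11 N at 50 mm open); let go, it runs back onto the board
- bar_mid (a point): middle of the jaw's bow handle, on the bar's axis: level round steel bar 14 mm thick, 90 mm long, parallel to the holder's y, on a post 14 mm thick at each end. 85 mm above the holder's origin and 40 mm above the jaw's top, so fingers closing along the holder's x can pinch it from above
- pointer (a point): tip of the steel pointer on the jaw's far (+y) end, 3 mm wide, lying over the scale; 6 mm to the -x side of the holder's origin when the jaw is clamped; moves with the jaw
- index_line (a point): black line across the top of the brass index clip (10 mm wide along x) on the steel scale at the base's far (+y) edge; its x axis is the holder's x. It is set anew each time, 30 to 55 mm to the +x side of the pointer's starting place, and the pointer passes just above it, touching nothing
- board: black foam board 110 mm (holder's x) x 140 mm (y) x 10 mm, loose on the bed, 80 g, clamped between the jaws. Origin: centre of its underside; axes parallel to the holder's. Its face is firm: a push of 2 to 10 N rubs the tape down, over 30 N dents it
- seam (a point): middle of the seam, on the board's top face. The seam runs along the board's y, covered by white paper tape 19 mm wide, 120 mm long
- seam_far (a point): point on the seam at the board's top face, 5 mm inside the tape's far (+y) end: start of the stroke
- seam_near (a point): the same at the near (-y) end: end of the stroke, 110 mm from seam_far
- burnisher: burnisher, 150 mm long, 60 g, standing upright tip down in the tool block: dark round wooden handle 16 mm thick (78 to 150 mm above the tip), brass ferrule, steel shank 10 mm thick with a flat tip 8 mm across. Tallest of the three tools in the block. Origin: at its tip; z points up the handle
- burnisher_tip (a point): the burnisher's rubbing tip, at its lower end
- burnisher_grip (a point): point on the burnisher's axis in the middle of the handle, 115 mm above the tip
- block: wooden tool block 150 x 50 x 65 mm, fixed, left or right of the holder. Origin: centre of its underside. Three holes in a row along its x, at x = -50, 0 and 50 mm (y = 0), 15 mm across with a 2 mm chamfer, 55 mm deep (floor 10 mm above the origin). One tool in each, in any order
- knife: hobby knife handle, aluminium, 10 mm thick, 75 mm long, upright in the block (20 mm stand out): leave alone. Origin: its lower end
- pin_vice: pin vice, steel with brass cap, 72 mm long, upright in the block (17 mm stand out): leave alone. Origin: its lower end
- mug: white mug, 80 mm wide, with paint brushes up to 165 mm high, fixed; on the other side of the holder from the tool block. Origin: centre of its underside
- dropper_a: dropper bottle, 25 mm thick, 85 mm high, near the spring barrels on the robot's side: leave alone. Origin: centre of its underside
- dropper_b: dropper bottle like it, beyond the holder: leave alone. Origin: centre of its underside
- paint_pot: paint pot 36 mm wide, 44 mm high, on the robot's side of the holder: leave alone. Origin: centre of its underside
- figure: small grey figure on a round 32 mm base, 58 mm high, on the robot's side of the holder, about level with the sliding jaw: leave alone. Origin: centre of its underside
- glue: white glue bottle 48 mm wide, 125 mm high, beyond the holder to the left: leave alone. Origin: centre of its underside

How it is judged:
On the way, in this order (a step that is already met when the one before it is completed fails the run):
1. the burnisher's tip presses on the far end of the tape, with the board clamped (contact force between burnisher and board above 0.5 N and x of burnisher_tip in the frame of seam between -0.0095 and 0.0095 m and y of burnisher_tip in the frame of seam between 0.04 and 0.075 m and x of pointer in the frame of holder below -0.001 m), for 0.05 s.
2. it presses on the tape a quarter of the way along (contact force between burnisher and board above 0.5 N and x of burnisher_tip in the frame of seam between -0.0095 and 0.0095 m and y of burnisher_tip in the frame of seam between 0.012 and 0.028 m and x of pointer in the frame of holder below -0.001 m), for 0.05 s.
3. it presses on the middle of the tape (contact force between burnisher and board above 0.5 N and x of burnisher_tip in the frame of seam between -0.0095 and 0.0095 m and y of burnisher_tip in the frame of seam between -0.008 and 0.008 m and x of pointer in the frame of holder below -0.001 m), for 0.05 s.
4. it presses on the tape three quarters of the way along (contact force between burnisher and board above 0.5 N and x of burnisher_tip in the frame of seam between -0.0095 and 0.0095 m and y of burnisher_tip in the frame of seam between -0.028 and -0.012 m and x of pointer in the frame of holder below -0.001 m), for 0.05 s.
5. it presses on the near end of the tape (contact force between burnisher and board above 0.5 N and x of burnisher_tip in the frame of seam between -0.0095 and 0.0095 m and y of burnisher_tip in the frame of seam between -0.075 and -0.04 m and x of pointer in the frame of holder below -0.001 m), for 0.05 s.
6. the burnisher stands in the tool block again, let go (x of burnisher_tip in the frame of block between -0.06 and 0.06 m and y of burnisher_tip in the frame of block between -0.01 and 0.01 m and z of burnisher_tip in the frame of block below 0.018 m and angle between burnisher's own z axis and vertical below 0.157 rad and contact force between the fingers and burnisher below 0.1 N), for 0.2 s.
7. the jaw is pulled open to the index line by its handle (x of pointer in the frame of index_line between -0.004 and 0.004 m and contact force between the fingers and jaw above 2 N), for 0.3 s.
At the end, for the whole second after the job is handed in: Pointer within 4 mm of the index line, jaw still, fingers holding its handle with 2 N or more; burnisher in a hole of the block, tip within 8 mm of the hole's floor, within 9 degrees of upright; board within 8 mm of its place, clip within 3 mm (all of step 7 and linear speed of jaw below 0.01 m/s and x of burnisher_tip in the frame of block between -0.06 and 0.06 m and y of burnisher_tip in the frame of block between -0.01 and 0.01 m and z of burnisher_tip in the frame of block below 0.018 m and angle between burnisher's own z axis and vertical below 0.157 rad and contact force between jaw and board below 0.1 N and distance of board from where it was at the start of the episode below 0.008 m and distance of index_line from where it was at the start of the episode below 0.003 m); the arm keeps its last pose, push and grip.
It fails at once if the burnisher is rubbed over the board faster than 0.12 m/s (contact force between burnisher and board above 0.5 N and linear speed of burnisher above 0.12 m/s).
It fails at once if the burnisher presses on the board with more than 30 N (contact force between burnisher and board above 30 N).
It fails at once if the board is dragged more than 20 mm out of its place (distance of board from where it was at the start of the episode above 0.02 m).
It fails at once if a bystander is moved by more than 20 mm (distance of any of knife, pin_vice, dropper_a, dropper_b, paint_pot, figure, glue from where it was at the start of the episode above 0.02 m).
It also fails if it takes over 64 s, if anything falls off the work surface, if the arm or the gripper's body presses on something with over 40 N, if the wrist force passes 120 N, or if a joint passes its speed limit or range.

ROBOT

A 6-joint arm with a two-finger parallel gripper is mounted at the origin on the work surface. World frame = base frame: x ahead of the robot, y to its left, z up, the work surface at z = 0. Lengths are in m, angles in rad, forces in N, time in s.
With the tool pointing down it reaches from about 0.25 to 0.725 m from the base axis. Payload 9.7 kg.
Tool frame: the origin (TCP) lies at the very end of the fingers, on their centre line; the grasp point (between the pads) lies 19 mm behind it; z points along the fingers, y is the line along which they close (so a half turn about z gives the same grasp; the last joint's range is limited). The gripper opens to 85 mm and grips with 20 to 120 N. Pads are 22 mm wide; open, the fingers measure 114 mm over their backs; the gripper's body (76 mm by 85 mm) begins 54 mm behind the grasp point. The pads swing forward as they close: fully open they stand 13 mm farther back than shut.
Start: joints at [1.334, 0.087, 0.176, 1.66, 0, 1.571], TCP at [0.129, 0.535, 0.231] pointing down, gripper open.
Joint ranges: [-3.13, 3.13], [-0.85, 1.81], [-1.15, 1.24], [-2.2, 2.28], [-1.44, 1.52], [-3.14, 3.14]. Speed limits (rad/s): [2.22, 2.22, 2.57, 3.14, 3.14, 3.14].

INTERFACE

Orientations are given as a unit quaternion [x, y, z, w].
In Python, from plant import ctrl, open_jaws, grasp, solve_ik, monitor, camera, camera_params, spot_in gives the robot as it stands. Calls block until the motion is done:
- ctrl.goto(position, orientation): joint-space move of the TCP to a pose.
- ctrl.movel(position, orientation=None, feed=0.15, until_force=None): straight line of the TCP; orientation=None keeps the orientation; feed is the mean speed in m/s. With until_force (N) it stops when the force on the tool has changed by that much, and returns True; else False.
- ctrl.move_j(angles): joint-space move.
- open_jaws() and grasp(): open the fingers fully, or close them until they stop; the grip force is fixed at half the most.
- ctrl.wait(seconds).
- solve_ik(position, orientation): joint angles nearest the present ones, or None.
- monitor.read_state(): the state.
- camera(name): name is "side" or "top" or "wrist"; returns (picture, depth): 384x512x3 uint8, blue, green, red; 384x512 float32, m along the optical axis (not along the pixel's ray), 0 where there is no reading.
- camera_params(name): a dict with "fx", "fy", "cx", "cy" (pixels), "dist" ([k1, k2, p1, p2, k3] as OpenCV has them; the pictures are not rectified), "position" and "orientation" of the camera in the world. Camera axes: x right, y up, looking along -z (the intrinsics and any distortion apply to the point x, -y, -z); pixel columns grow to the right and rows downward; lengths in m; the calibration is good to about 2 mm. A picture is of the moment at which its call begins: read the wrist's pose just before it. camera_params takes no time and is no camera call; for the wrist camera it gives the pose at the moment of the call.
A pose or a line that the arm cannot do raises ctrl.IKError and nothing moves.
- ctrl.close_job(): hands the job in; it is judged then, once.
Trained networks look in the newest picture that a camera, given by its name, has taken for a name from the list of things; names that differ only in an ending like _2 or _b are one class to them, and where a whole thing is asked for, a point or a joint stands for the part that bears it (a point fixed in the world has none). Each returns a list of dicts, best first, with "p" (0 to 1); they miss things now and then, are a little off and sometimes report something else, mostly with a low value. They report only what shows in the picture. A call takes as long as a camera call.
- spot_in(camera, query): "xyz" ([x, y, z] in m, in the coordinates of the camera as it stood for that picture, good to about 4 mm: the middle of the surface that is visible of it).
The state is a dict: "t": time; "joint_pos": joint angles; "joint_velocities": joint speeds; "joint_torque": joint torques, N m; "ee_pos": TCP position; "tool_rot": TCP orientation; "ft_force": force on the tool from outside, world axes, zero at the start; "ft_torque": the same for the moment, N m; "finger_gap": finger opening in m; "gripper_force": force on a finger pad.
Only numpy, scipy, OpenCV 4.12 (cv2) and the standard library are available. Lean on these libraries where they do the work, as an engineer would, in place of code of your own. Each camera call takes 0.05 s, during which the arm holds its last target. There are 200 camera calls.

## Working session

There is one attempt and no reset: what is moved stays moved. The work goes in short steps, each a Python script; the robot and the scene stay as the last script left them, time stands still between calls to the robot, and variables do not carry over. Pictures are saved under pics/ and viewed, at most 10 in all, crops included, and the job is handed in when it is done.

```bash
ls; mkdir -p pics; cat > h.py <<'E'
import numpy as np, cv2
from scipy.spatial.transform import Rotation as R
from plant import ctrl, open_jaws, grasp, solve_ik, monitor, camera, camera_params, spot_in
def w(p,c):  # camera coords -> world
    return R.from_quat(p["orientation"]).apply(c)+np.array(p["position"])
def px(p,uv,depth):  # pixels+depth -> world
    uv=np.atleast_2d(np.float64(uv)); K=np.array([[p["fx"],0,p["cx"]],[0,p["fy"],p["cy"]],[0,0,1]])
    n=cv2.undistortPoints(uv.reshape(-1,1,2),K,np.array(p["dist"])).reshape(-1,2)
    d=np.atleast_1d(depth)[:,None]
    return w(p,np.hstack([n[:,:1]*d,-n[:,1:]*d,-d]))
def cloud(p,depth):
    v,u=np.mgrid[0:384,0:512]
    return px(p,np.c_[u.ravel(),v.ravel()],depth.ravel()).reshape(384,512,3)
def down(yaw): # closing axis (tool y) along world direction yaw
    y=np.array([np.cos(yaw),np.sin(yaw),0]);z=np.array([0,0,-1.]);x=np.cross(y,z)
    return R.from_matrix(np.c_[x,y,z]).as_quat()
E
python3 - <<'E'
from h import *
s=monitor.read_state();print(s["t"],s["ee_pos"],s["tool_rot"],s["ft_force"],s["finger_gap"])
for c in ["top","side","wrist"]:
    p=camera_params(c);im,d=camera(c);cv2.imwrite(f"pics/{c}0.png",im);np.savez(f"{c}0.npz",im=im,d=d,p=np.array(p,dtype=object))
    print(c,p["position"],p["fx"])
    for q in (["holder","jaw","bar_mid","pointer","index_line","board","seam","burnisher","burnisher_grip","block","mug"] if c!="wrist" else []):
        r=spot_in(c,q)
        print(c,q,[(np.round(w(p,x["xyz"]),3).tolist(),round(x["p"],2)) for x in r[:2]])
E
```

```text
pics
0.0 [0.12898357 0.53444052 0.23057508] [ 1.18133072e-01  9.92997557e-01 -6.50049559e-04 -8.57975378e-05] [1.04246988 0.85696965 0.1474922 ] 0.08499034453363251
top [ 0.40353245 -0.0353555   1.05681189] 360.61510016347137
top holder [([0.569, -0.073, 0.017], 0.86), ([0.562, -0.023, 0.046], 0.34)]
top jaw [([0.563, -0.023, 0.043], 0.63)]
top bar_mid [([0.562, -0.022, 0.046], 0.6)]
top pointer [([0.562, -0.026, 0.044], 0.83)]
top index_line [([0.706, 0.26, 0.085], 0.23)]
top board [([0.566, 0.052, 0.027], 0.67), ([0.562, -0.024, 0.049], 0.17)]
top seam [([0.558, 0.049, 0.031], 0.97), ([0.467, -0.38, 0.062], 0.53)]
top burnisher [([0.472, 0.302, 0.138], 0.46)]
top burnisher_grip []
top block [([0.521, 0.315, 0.066], 0.8)]
top mug [([0.467, -0.38, 0.063], 0.79)]
side [ 0.15088653 -0.46454538  0.73083508] 373.7006684028007
side holder []
side jaw [([0.558, -0.026, 0.048], 0.79)]
side bar_mid [([0.561, -0.034, 0.046], 0.8)]
side pointer [([0.564, -0.025, 0.047], 0.97), ([0.425, 0.069, 0.045], 0.48)]
side index_line [([0.556, -0.074, 0.025], 0.64)]
side board [([0.546, 0.054, 0.03], 0.8)]
side seam [([0.547, 0.058, 0.03], 0.95)]
side burnisher [([0.476, 0.301, 0.124], 0.58)]
side burnisher_grip [([0.474, 0.301, 0.124], 0.66)]
side block [([0.512, 0.309, 0.054], 0.64), ([0.451, -0.062, 0.017], 0.5)]
side mug [([0.458, -0.375, 0.072], 0.75), ([0.766, -0.115, 0.046], 0.31)]
wrist [0.06125808 0.5507982  0.37348505] 292.1499550398592
```

View pics/top0.png

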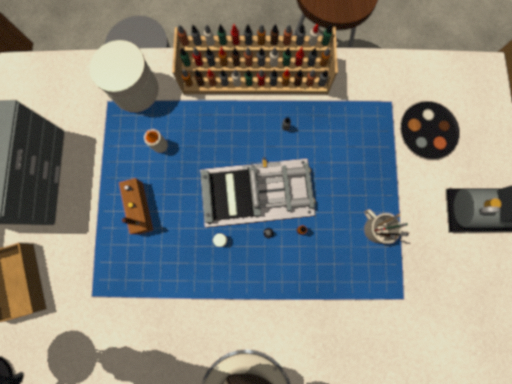

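View pics/side0.png

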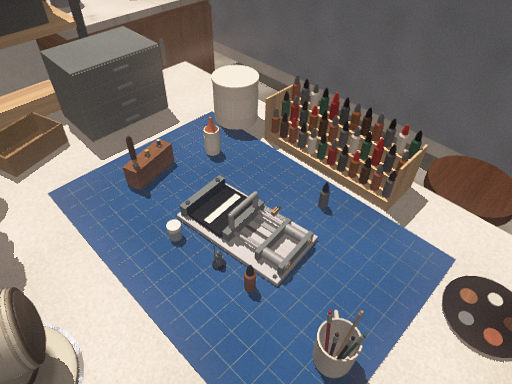

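The top view shows the block at the left (about px 135,207) with the burnisher at its near end (131,221). The holder is in the middle (200-312, 160-225), with the tape at about (231,193) and the brass clip at about (264,162). Next I'll take close wrist views.

```bash
python3 - <<'E'
from h import *
def shot(n):
    p=camera_params("wrist");im,d=camera("wrist");cv2.imwrite(f"pics/{n}.png",im);np.savez(f"{n}.npz",im=im,d=d,p=np.array(p,dtype=object))
    print(n,monitor.read_state()["t"],np.round(p["position"],3),R.from_quat(p["orientation"]).as_matrix().round(2).tolist())
    return p
q=down(0.09)
ctrl.goto([0.56,-0.09,0.22],q); p=shot("wh")
for n in ["pointer","index_line","seam","bar_mid","board","seam_far","seam_near"]:
    print(n,[(np.round(w(p,x["xyz"]),4).tolist(),round(x["p"],2)) for x in spot_in("wrist",n)[:2]])
ctrl.goto([0.47,0.23,0.26],q); p=shot("wb")
for n in ["burnisher","block","knife","pin_vice"]:
    print(n,[(np.round(w(p,x["xyz"]),4).tolist(),round(x["p"],2)) for x in spot_in("wrist",n)[:2]])
E
```

```text
wh 3.9833 [ 0.554 -0.02   0.362] [[1.0, -0.09, -0.03], [0.09, 0.96, 0.28], [0.0, -0.28, 0.96]]
pointer [([0.5723, -0.0261, 0.0446], 0.86), ([0.5727, -0.0838, 0.0164], 0.72)]
index_line [([0.6561, -0.0485, 0.0286], 0.52)]
seam [([0.5587, 0.0425, 0.027], 0.91), ([0.5705, -0.0239, 0.0498], 0.57)]
bar_mid [([0.5707, -0.0238, 0.043], 0.62)]
board [([0.5668, 0.0391, 0.0301], 0.97)]
seam_far []
seam_near [([0.5644, 0.0421, 0.0282], 0.89)]
wb 5.65 [0.464 0.299 0.402] [[1.0, -0.09, -0.02], [0.09, 0.96, 0.28], [-0.0, -0.28, 0.96]]
burnisher [([0.4748, 0.3061, 0.1613], 0.57)]
block [([0.531, 0.3205, 0.068], 0.79)]
knife [([0.5683, 0.3332, 0.0865], 0.73)]
pin_vice [([0.5199, 0.3204, 0.0871], 0.57)]
```

View pics/wh.png

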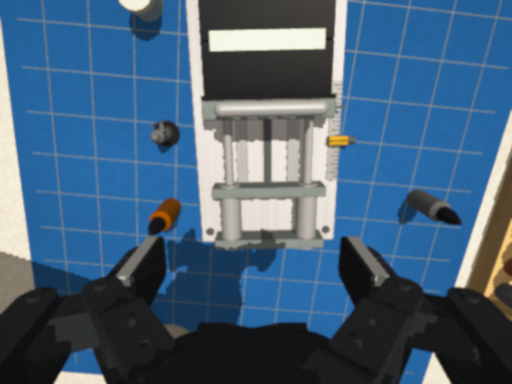

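View pics/wb.png

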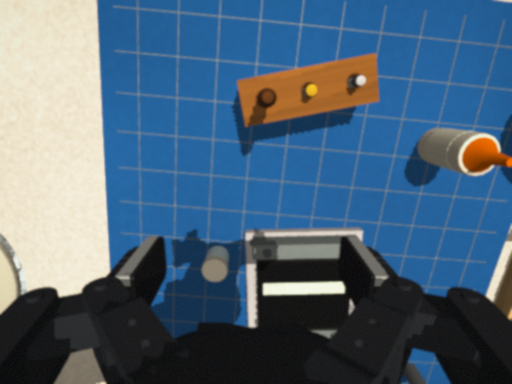

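Wrist views: the tape runs from (209,41) to (326,38), the bar from (217,108) to (335,105), and the brass clip is at (340,141). The burnisher top is at (267,97), with the pin vice at (311,90) and the knife at (360,81). Next I'll compute metric values and crop the scale.

```bash
python3 - <<'E'
from h import *
def ld(n):
    f=np.load(n+".npz",allow_pickle=True);p=f["p"].item();return f["im"],f["d"],p,cloud(p,f["d"])
im,d,p,C=ld("wb")
m=(C[...,2]>0.148)&(C[...,2]<0.18)&(np.hypot(C[...,0]-.474,C[...,1]-.304)<.03)
P=C[m];print("burn top",len(P),np.median(P,0),(P.min(0)+P.max(0))/2,P.min(0),P.max(0))
m=(np.abs(C[...,2]-.065)<.006)&(np.hypot(C[...,0]-.52,C[...,1]-.31)<.1)
r=cv2.minAreaRect((C[m][:,:2]*1000).astype(np.float32));print("block",r,np.median(C[m][:,2]))
for n in ["wh","top0"]:
    im,d,p,C=ld(n)
    # tape
    m=(im.min(2)>190)&(np.abs(C[...,2]-.026)<.012)&(np.hypot(C[...,0]-.56,C[...,1]-.046)<.09)
    k,l,st,_=cv2.connectedComponentsWithStats(m.astype(np.uint8));i=1+np.argmax(st[1:,4]);m=l==i
    r=cv2.minAreaRect((C[m][:,:2]*1000).astype(np.float32));print(n,"tape",r,m.sum(),np.median(C[m],0))
    m=(np.abs(C[...,2]-.090)<.006)&(np.hypot(C[...,0]-.565,C[...,1]+.02)<.07)
    if m.sum()>5: print("bar",cv2.minAreaRect((C[m][:,:2]*1000).astype(np.float32)),m.sum(),np.median(C[m],0))
    m=(im[...,2]>130)&(im[...,0]<80)&(C[...,0]>.62)&(C[...,0]<.69)&(abs(C[...,1]+.05)<.05)
    if m.sum()>2: print("clip",np.median(C[m],0),C[m].min(0),C[m].max(0),m.sum())
im,d,p,C=ld("wh")
cv2.imwrite("pics/crop.png",cv2.resize(im[85:185,315:375],None,fx=6,fy=6,interpolation=cv2.INTER_CUBIC))
E
```

```text
burn top 278 [0.47506219 0.30532818 0.1604683 ] [0.47515788 0.30565767 0.15611974] [0.46778575 0.29843292 0.14827069] [0.48253    0.31288241 0.16396879]
block ((524.6727294921875, 318.84228515625), (149.9683837890625, 50.454872131347656), 15.950167655944824) 0.06757627647207248
wh tape ((563.5142822265625, 46.812686920166016), (119.24763488769531, 19.021188735961914), 6.183680057525635) 2230 [0.56320562 0.04692797 0.02882767]
bar ((570.8115234375, -21.304100036621094), (101.96614837646484, 14.035801887512207), 6.3892340660095215) 1732 [ 0.57044035 -0.02126153  0.09337239]
clip [ 0.6548621  -0.05010958  0.02671177] [ 0.63254671 -0.07097614  0.00211306] [ 0.66693843 -0.04475617  0.28464235] 173
top0 tape ((562.3295288085938, 49.13536834716797), (111.7847900390625, 12.304014205932617), 6.970653057098389) 152 [0.56205356 0.04927264 0.02904182]
bar ((569.7047119140625, -18.995744705200195), (100.05174255371094, 13.807331085205078), 6.437450885772705) 173 [ 0.56940228 -0.01935386  0.09290232]
clip [ 0.65522498 -0.04726359  0.0265304 ] [ 0.64573604 -0.0535551   0.00172965] [ 0.66454228 -0.044328    0.03017872] 19
```

View pics/crop.png

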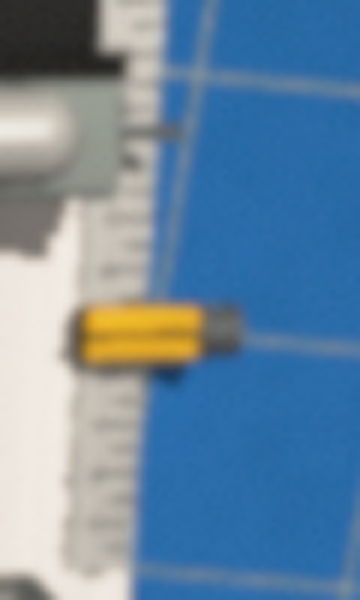

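The pointer is at about px (340,107) and the clip line at (338,141). Holder yaw is about 6.3°. Now I'll pick up the burnisher.

```bash
cat >> h.py <<'E'
Y=0.110; HY=np.array([np.cos(Y),np.sin(Y),0]); HX=np.array([np.sin(Y),-np.cos(Y),0])
SEAM=np.array([0.5632,0.0477,0.026]); BX,BY=0.4755,0.3055; Q=down(Y)
E
python3 - <<'E'
from h import *
ctrl.goto([BX,BY,0.19],Q); ctrl.movel([BX,BY,0.106],feed=0.12)
grasp(); s=monitor.read_state(); print(s["t"],s["ee_pos"],s["finger_gap"],s["gripper_force"],s["ft_force"])
ctrl.movel([BX,BY,0.225],feed=0.1)
far=SEAM+0.053*HY
ctrl.goto([far[0],far[1],0.20],Q); ctrl.movel([far[0],far[1],0.15],feed=.1)
s=monitor.read_state(); print(s["t"],s["ee_pos"],s["finger_gap"],s["ft_force"])
p=camera_params("wrist");im,d=camera("wrist");cv2.imwrite("pics/hov.png",im)
ps=camera_params("side");im2,d2=camera("side");C=cloud(ps,d2)
cv2.imwrite("pics/hovs.png",cv2.resize(im2[100:270,150:330],None,fx=4,fy=4))
for n in ["burnisher_tip","burnisher"]: print(n,[(np.round(w(ps,x["xyz"]),4).tolist(),round(x["p"],2)) for x in spot_in("side",n)[:2]])
E
```

```text
7.8417 [0.47561541 0.30557804 0.10622555] 0.014257448372780195 58.37019324302673 [-0.32373562  0.41834576  1.91453688]
10.95 [0.61595569 0.05392055 0.15061387] 0.014195060585551252 [ 0.08657804 -0.77907354  0.48669276]
burnisher_tip []
burnisher [([0.6144, 0.0525, 0.1239], 0.51)]
```

View pics/hov.png

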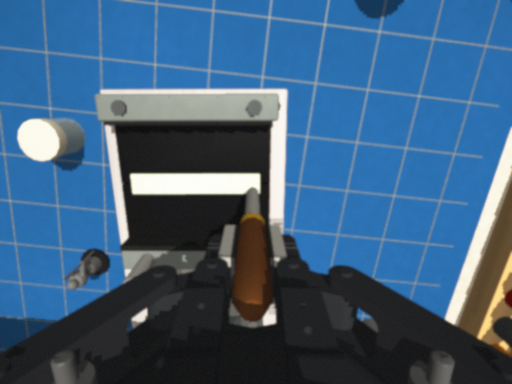

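View pics/hovs.png

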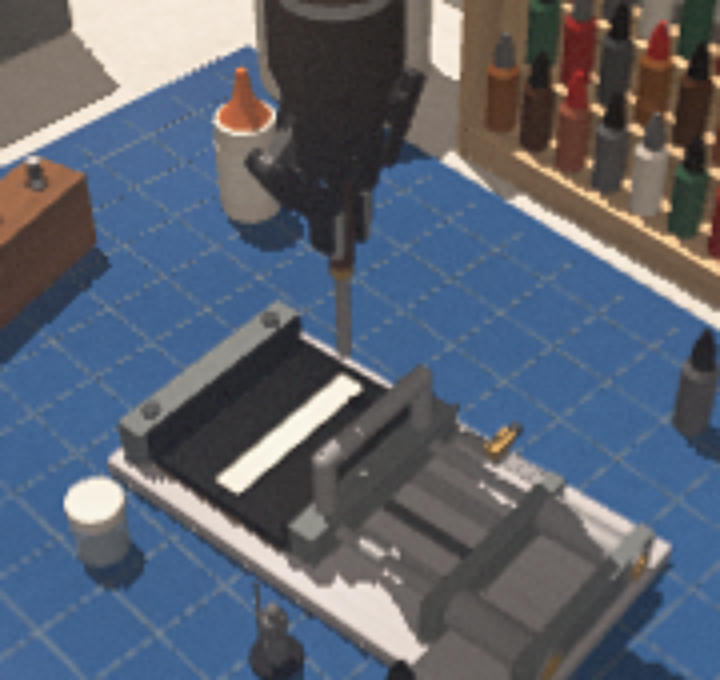

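The burnisher is held upright, with its tip at about px (252,190) in the wrist view, over the far end of the tape (131-261, 184). I'll check the tip position, then press lightly.

```bash
python3 - <<'E'
from h import *
s=monitor.read_state()
p=camera_params("wrist");im,d=camera("wrist");C=cloud(p,d)
m=(im.max(2)<175)&(np.abs(np.mgrid[0:384,0:512][1]-252)<14)&(C[...,2]>.045)&(C[...,2]<.085)&(np.hypot(C[...,0]-.616,C[...,1]-.054)<.025)
m[:180]=0;m[215:]=0
P=C[m];o=np.argsort(P[:,2]);print(len(P),P[o[::max(1,len(P)//10)]].round(4).tolist())
x,y=s["ee_pos"][:2]; f0=np.mean([monitor.read_state()["ft_force"] for _ in range(5)],0)
hit=ctrl.movel([x,y,0.130],feed=0.05,until_force=8)
hit2=ctrl.movel([x,y,0.114],feed=0.012,until_force=2.5) if not hit else None
ctrl.wait(0.1); s=monitor.read_state();print(hit,hit2,s["t"],s["ee_pos"],np.array(s["ft_force"])-f0,f0,s["finger_gap"])
np.save("f0.npy",f0)
E
```

```text
78 [[0.6203, 0.0566, 0.0637], [0.6184, 0.0582, 0.0672], [0.6143, 0.0585, 0.0697], [0.6144, 0.0582, 0.0716], [0.6201, 0.0567, 0.0725], [0.6167, 0.0584, 0.0742], [0.6136, 0.0579, 0.0764], [0.6167, 0.0588, 0.0782], [0.6116, 0.0555, 0.0796], [0.621, 0.0546, 0.0811], [0.6159, 0.0585, 0.0825], [0.6198, 0.0571, 0.0845]]
False True 12.6083 [0.6162961  0.05359043 0.12219102] [0.09260759 0.07582873 6.73140321] [ 0.09321632  0.51413473 -1.10427526] 0.014766086826438915
```

The tip is on the axis and the press is about 6 N. Now the rub.

```bash
python3 - <<'E'
from h import *
f0=np.load("f0.npy"); s=monitor.read_state()
fz=lambda: np.mean([monitor.read_state()["ft_force"][2] for _ in range(5)])-f0[2]
z=s["ee_pos"][2]; log=[]
for a in np.arange(0.043,-0.0571,-0.010):
    f=fz(); z+=np.clip((f-5.5)*0.00008,-.0003,.0003)
    t=SEAM+a*HY; ctrl.movel([t[0],t[1],z],feed=0.03)
    log.append((round(a,3),round(z,5),round(fz(),1)))
s=monitor.read_state();print(log,s["t"],s["ee_pos"],s["ft_force"])
E
```

```text
[(np.float64(0.043), np.float64(0.12229), np.float64(4.0)), (np.float64(0.033), np.float64(0.12217), np.float64(3.9)), (np.float64(0.023), np.float64(0.12205), np.float64(4.7)), (np.float64(0.013), np.float64(0.12199), np.float64(6.4)), (np.float64(0.003), np.float64(0.12206), np.float64(6.8)), (np.float64(-0.007), np.float64(0.12216), np.float64(6.3)), (np.float64(-0.017), np.float64(0.12222), np.float64(7.2)), (np.float64(-0.027), np.float64(0.12236), np.float64(5.7)), (np.float64(-0.037), np.float64(0.12238), np.float64(3.4)), (np.float64(-0.047), np.float64(0.1222), np.float64(4.3)), (np.float64(-0.057), np.float64(0.12211), np.float64(5.0))] 17.925 [0.50623268 0.04141482 0.12221187] [-0.225927    0.03022106  3.90560391]
```

```bash
python3 - <<'E'
from h import *
s=monitor.read_state(); x,y,_=s["ee_pos"]
ctrl.movel([x,y,0.215],feed=0.12)
ctrl.goto([BX,BY,0.225],Q); ctrl.movel([BX,BY,0.172],feed=0.1)
p=camera_params("wrist");im,d=camera("wrist")
h1=ctrl.movel([BX,BY,0.1085],feed=0.04,until_force=8)
s=monitor.read_state();print(h1,s["t"],s["ee_pos"],s["ft_force"],s["finger_gap"])
if s["ee_pos"][2]<0.116:
    open_jaws(); ctrl.wait(0.1); ctrl.movel([BX,BY,0.20],feed=0.12)
    ctrl.goto([0.47,0.23,0.26],Q)
    p=camera_params("wrist");im,d=camera("wrist");C=cloud(p,d)
    m=(C[...,2]>0.12)&(C[...,2]<0.18)&(np.hypot(C[...,0]-.474,C[...,1]-.304)<.03);P=C[m]
    print("top z",np.percentile(P[:,2],[50,95]),np.median(P[P[:,2]>np.percentile(P[:,2],95)-.006],0),monitor.read_state()["t"])
E
```

```text
False 22.35 [0.47560274 0.30556073 0.1087389 ] [-0.44156029  0.17730357 -0.27220926] 0.014703408024556979
top z [0.15994456 0.16297272] [0.47549822 0.30554818 0.1615437 ] 24.575
```

The burnisher is back in its hole: its top reads z = 0.16, the same as before the pick, at the same x and y. Next I'll grip the bar with the camera on the scale side.

```bash
python3 - <<'E'
from h import *
q=down(Y-np.pi/2); b=[0.5703,-0.0205]
ctrl.goto([*b,0.15],q); f0=monitor.read_state()["ft_force"]
ctrl.movel([*b,0.067],feed=0.1,until_force=15)
grasp(); ctrl.wait(.2); s=monitor.read_state();print(s["t"],s["ee_pos"],s["finger_gap"],s["gripper_force"],np.array(s["ft_force"])-f0,s["joint_pos"])
p=camera_params("wrist");im,d=camera("wrist");np.savez("g0.npz",im=im,d=d,p=np.array(p,dtype=object))
C=cloud(p,d); print(p["position"])
m=(im[...,2]>130)&(im[...,0]<90)&(C[...,0]>.62)&(C[...,0]<.69)&(abs(C[...,1]+.05)<.05)
v,u=np.nonzero(m);print(u.min(),u.max(),v.min(),v.max())
cv2.imwrite("pics/g0.png",im)
E
```

```text
27.55 [ 0.57040199 -0.02102514  0.06721677] 0.011901630056189398 58.54412913322449 [ 1.15156397 -5.23909471  3.47739894] [-3.63752443e-02  1.35466816e-01 -8.79316712e-02  1.34705330e+00
 -9.37890653e-04  2.99563938e+00]
[ 0.63999001 -0.01347747  0.20944758]
305 324 65 104
```

View pics/g0.png

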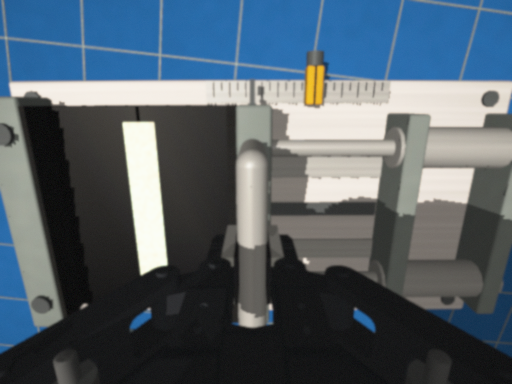

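The bar is gripped. The pointer is at about (252,92), its shadow at (262,93), and the clip line at (315,85). Next I'll find precise columns.

```bash
cat >> h.py <<'E'
def meas(im,d,p,pu):
    # pointer column pu (approx); clip line = darkest column inside brass
    C=cloud(p,d); g=cv2.cvtColor(im,cv2.COLOR_BGR2GRAY).astype(float)
    m=(im[...,2]>130)&(im[...,0]<90); m[:40]=0; m[130:]=0
    v,u=np.nonzero(m); a,b=u.min(),u.max(); r0,r1=v.min()+8,v.max()-8
    prof=g[r0:r1,a:b+1].mean(0); 
    pz=C[r0:r1,a:b+1,2]
    print("clip",a,b,r0,r1,prof.round().tolist(),"z",np.median(pz).round(4))
    print("ptr",[(c,*[int(g[r,c]) for r in (84,88,92,96,100)],np.round(C[90,c,2],3)) for c in range(pu-9,pu+16)])
E
python3 - <<'E'
from h import *
f=np.load("g0.npz",allow_pickle=True);meas(f["im"],f["d"],f["p"].item(),252)
cv2.imwrite("pics/gc.png",cv2.resize(f["im"][45:115,225:345],None,fx=6,fy=6,interpolation=cv2.INTER_CUBIC))
E
```

```text
clip 305 324 73 96 [127.0, 139.0, 168.0, 185.0, 191.0, 191.0, 190.0, 186.0, 169.0, 133.0, 115.0, 143.0, 173.0, 184.0, 185.0, 183.0, 177.0, 157.0, 128.0, 106.0] z 0.0269
ptr [(243, 218, 219, 220, 219, 221, np.float64(0.019)), (244, 200, 201, 212, 212, 221, np.float64(0.017)), (245, 178, 181, 192, 193, 221, np.float64(0.017)), (246, 185, 187, 191, 192, 220, np.float64(0.018)), (247, 209, 211, 208, 208, 219, np.float64(0.018)), (248, 210, 212, 209, 207, 210, np.float64(0.019)), (249, 184, 185, 184, 183, 184, np.float64(0.017)), (250, 145, 144, 145, 143, 144, np.float64(0.033)), (251, 118, 119, 119, 118, 119, np.float64(0.033)), (252, 112, 112, 112, 112, 112, np.float64(0.032)), (253, 122, 124, 123, 124, 123, np.float64(0.033)), (254, 154, 156, 155, 154, 153, np.float64(0.018)), (255, 189, 190, 187, 189, 187, np.float64(0.018)), (256, 211, 200, 198, 209, 210, np.float64(0.017)), (257, 215, 176, 173, 210, 215, np.float64(0.018)), (258, 213, 136, 133, 206, 207, np.float64(0.017)), (259, 209, 112, 111, 193, 178, np.float64(0.018)), (260, 199, 103, 101, 162, 139, np.float64(0.017)), (261, 179, 93, 90, 121, 115, np.float64(0.019)), (262, 182, 99, 96, 125, 112, np.float64(0.017)), (263, 203, 133, 130, 171, 129, np.float64(0.018)), (264, 215, 178, 174, 203, 151, np.float64(0.019)), (265, 216, 209, 203, 215, 174, np.float64(0.02)), (266, 216, 218, 215, 215, 193, np.float64(0.018)), (267, 215, 217, 215, 215, 209, np.float64(0.018))]
```

View pics/gc.png

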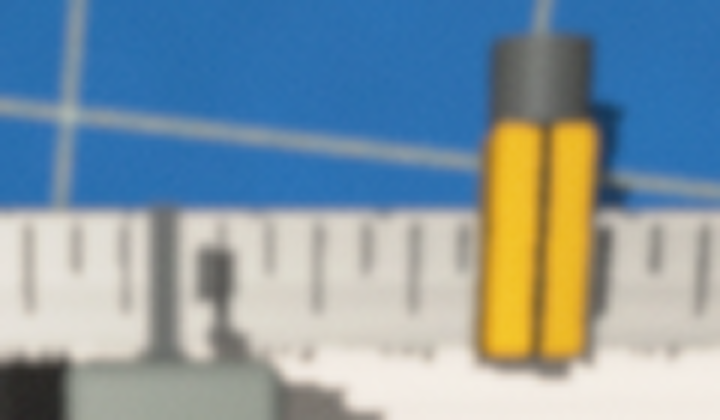

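Clear view: the pointer centre is at column 251.9 and the line at column 314.8. I'll unproject both and pull.

```bash
python3 - <<'E'
from h import *
f=np.load("g0.npz",allow_pickle=True);p=f["p"].item();d=f["d"];C=cloud(p,d)
zp=np.median(C[84:100,251:253,2]);dp=np.median(d[86:98,251:253]);dl=np.median(d[78:92,312:318])
P=px(p,[[251.9,91]],dp)[0];L=px(p,[[314.8,84.5]],dl)[0]
dx=(L-P)@HX; print(P,L,"delta",dx,(L-P)@HY)
s=monitor.read_state();x0=np.array(s["ee_pos"])
t=x0+dx*HX; ctrl.movel([t[0],t[1],0.067],feed=0.03); ctrl.wait(.3)
s=monitor.read_state();print(s["t"],(np.array(s["ee_pos"])-x0)@HX,s["ee_pos"],s["ft_force"],s["gripper_force"],s["finger_gap"])
p=camera_params("wrist");im,d=camera("wrist");np.savez("g1.npz",im=im,d=d,p=np.array(p,dtype=object))
cv2.imwrite("pics/g1.png",cv2.resize(im[45:115,185:305],None,fx=6,fy=6,interpolation=cv2.INTER_CUBIC))
E
```

```text
[ 0.64790674 -0.01298899  0.03295227] [ 0.65587598 -0.04945828  0.02732922] delta 0.03712372056321534 0.003917542755801197
29.3083 0.0351087801994015 [ 0.57427359 -0.05590731  0.0671882 ] [-3.65409033  8.20521195  5.04428388] 59.09821808338165 0.012310997862541702
```

View pics/g1.png

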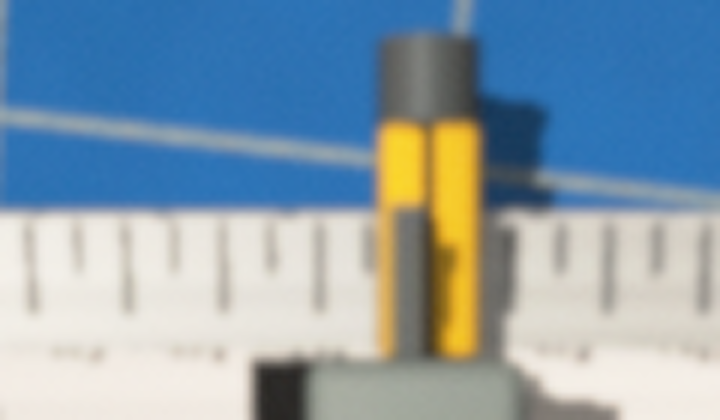

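The pointer (crop column 412) is about 1.5 mm short of the line (column 428), because the arm yields about 2 mm to the springs. I'll nudge it over, verify and hand in.

```bash
python3 - <<'E'
from h import *
s=monitor.read_state();x0=np.array(s["ee_pos"]);t=x0+0.0036*HX
ctrl.movel([t[0],t[1],0.067],feed=0.02); ctrl.wait(.5)
s=monitor.read_state();moved=(np.array(s["ee_pos"])-x0)@HX
p=camera_params("wrist");im,d=camera("wrist");g=cv2.cvtColor(im,cv2.COLOR_BGR2GRAY)
C=cloud(p,d)
# line above the pointer (rows 68-76), pointer rows 84-100
print(s["t"],moved,s["gripper_force"],s["ft_force"])
print("line",[(c,int(g[68:76,c].mean())) for c in range(243,268)])
print("ptr",[(c,int(g[86:98,c].mean())) for c in range(243,268)])
E
```

```text
30.1083 0.001555457774046227 59.07649040222168 [-2.6075161   8.56573008  5.08376903]
line [(243, 125), (244, 138), (245, 169), (246, 193), (247, 203), (248, 205), (249, 204), (250, 202), (251, 193), (252, 167), (253, 125), (254, 132), (255, 171), (256, 193), (257, 197), (258, 197), (259, 194), (260, 183), (261, 158), (262, 116), (263, 80), (264, 63), (265, 60), (266, 60), (267, 60)]
ptr [(243, 208), (244, 207), (245, 208), (246, 206), (247, 205), (248, 203), (249, 189), (250, 158), (251, 127), (252, 114), (253, 113), (254, 111), (255, 109), (256, 111), (257, 130), (258, 159), (259, 174), (260, 169), (261, 146), (262, 122), (263, 111), (264, 110), (265, 109), (266, 110), (267, 129)]
```

```bash
python3 - <<'E'
from h import *
print(ctrl.close_job(), monitor.read_state()["t"])
E
```

```text
the job is handed in; nothing more can be done
the job is handed in; nothing more can be done
```

I rubbed the tape down from far end to near end at about 3–7 N and stood the burnisher back in its hole; the jaw is held open with the pointer within about 1 mm of the index line, and I handed the job in at about 30 s (no verdict was returned).

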